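# Get the grease tin out from behind the spray cans

## Robot

A 7-joint arm with a two-finger parallel gripper is mounted at the origin on the work surface. World frame = base frame: x ahead of the robot, y to its left, z up, the work surface at z = 0. Lengths are in m, angles in rad, forces in N, time in s.
With the tool pointing down it reaches from about 0.35 to 0.9 m from the base axis. Payload 8.1 kg.
Tool frame: the origin (TCP) lies on the centre line of the jaws, within the pads' length; the fingertips stand 14 mm ahead of it and the grasp point (between the pads) lies 5 mm behind it; z points along the fingers, y is the direction in which the jaws open and shut (so a half turn about z gives the same grasp; the last joint's range is limited). The gripper opens to 92 mm and grips with 3 to 60 N. Pads are 19 mm wide; open, the fingers measure 130 mm over their backs; the gripper's body (75 mm by 190 mm) begins 47 mm behind the grasp point.
Start: joints at [-1.203, 0.434, 0.025, 1.573, -0.012, 1.134, -0.075], TCP at [0.284, 0.557, 0.241] pointing down, gripper open.
Joint ranges: [-2.62, 2.62], [-0.44, 2.09], [-1.27, 1.32], [0.08, 2.57], [-1.32, 4.46], [0.12, 2], [-2.74, 2.74]. Speed limits (rad/s): [2.22, 2.22, 3.01, 3.01, 3.14, 3.14, 3.14].

## Interface

Orientations are given as [roll, pitch, yaw] about the fixed x, y, z axes, in that order (R = Rz(yaw) Ry(pitch) Rx(roll)).
In Python, from rig import env gives the robot as it stands.
- The arm moves only by the tool arm_command, never from a script. Its argument "plan" is text: rows parted by semicolons, each of 6 numbers parted by spaces: the shift along the tool's x, y, z in cm, then the turn, a rotation vector about the tool's x, y, z in rad. A call has 1 to 20 rows; each row shifts and turns the commanded pose from where the row before left it, along the tool's axes as they then stand; what a row does not reach is not made up. A row lasts 1/12 s, in which the tool goes at most 41.7 mm and 7.16 degrees, less where a joint would pass 70% of its speed; a pose out of reach is approached as far as the arm can. A call with a gripper value outside its range is refused whole. "hand" is the opening, from -1 (shut) to 1 (fully open), so that 0 is half open, set as the call begins (left out, the last holds). The fingers move at their own pace and stop on an object; the grip force is fixed at half the most. Time passes only in rows, so rows that do not move let the fingers close. It gives the time, the measured TCP pose, the force and the opening at its end, in the units of the state.
- env.observe(): the state, without advancing time (a new reading comes with each control period).
- env.snapshot(name): name is "side" or "top" or "wrist"; returns the picture (400x640x3 uint8, red, green, blue); there is no depth.
- env.camera_info(name): a dict with "vfov" (degrees; the focal length in pixels is half the picture's height over the tangent of half this angle, whatever the lens; pixels are square), "cx", "cy" (the principal point, pixels), "k1" (the pictures are not rectified: a ray, as slopes to the right and down, at radius r is drawn at 1 + k1 r^2 times it, then the intrinsics apply), "T" (4x4, takes a point from camera to world coordinates). Camera axes: x right, y down, z forward; pixel columns grow to the right and rows downward; lengths in m; the calibration is good to about 2 mm. A picture is of the moment at which its call begins: read the wrist's pose just before it. camera_info takes no time and is no camera call; for the wrist camera it gives the pose at the moment of the call.
- env.job_done(): hands the job in, once; it reports no verdict.
Trained networks look in the newest picture that a camera, given by its name, has taken for a name from the list of things; names that differ only in an ending like _2 or _b are one class to them, and where a whole thing is asked for, a point or a joint stands for the part that bears it (a point fixed in the world has none). Each returns a list of dicts, best first, with "score" (0 to 1); they miss things now and then, are a little off and sometimes report something else, mostly with a low value. They report only what shows in the picture. A call takes as long as a camera call. They do not tell look-alikes from the thing itself.
- env.search_frame(name, camera): "rect" ([left, top, right, bottom] in pixels, round what is visible of it).
The state is a dict: "time_s": time; "joint_pos": joint angles; "joint_velocities": joint speeds; "effort": joint torques, N m; "position": TCP position; "tcp_rot": TCP orientation; "wrist_force": force on the tool from outside, world axes, zero at the start; "wrist_torque": the same for the moment, N m; "width": finger opening in m.
Only numpy, scipy, OpenCV 4.12 (cv2) and the standard library are available. Lean on these libraries where they do the work, as an engineer would, in place of code of your own. Each camera call takes 0.05 s, during which the arm holds its last target. There are 200 camera calls.

## Task

Set the red spray can, the blue spray can and the yellow oil bottle aside from the drip tray onto the black rubber mat, then take the grease tin that stood behind them and set it down wholly on the green pad beside the motor end shield. After that put the two cans and the bottle back in the tray, each in the middle of the round mark of its own colour. Stand everything upright and do not tip anything over.

Things in the scene. Friction and masses are not known exactly. Their poses are not given: they have to be found in the camera images.
- can_red_center (a point): Red spray can, red cap, white band. Round, 50 mm diameter, straight-sided from the foot up to 120 mm, 140 mm tall, 0.1 to 0.22 kg. Point: on its axis, half-way up (70 mm above the foot); z up. Its neighbours are as tall and near: grip it high, 105 to 110 mm above the foot, so that the gripper's body stays above them. Starts on the mark of its own colour.
- can_blue_center (a point): Blue spray can, white cap and band. Round, 50 mm diameter, straight-sided from the foot up to 120 mm, 140 mm tall, 0.1 to 0.22 kg. Point: on its axis, half-way up (70 mm above the foot); z up. Its neighbours are as tall and near: grip it high, 105 to 110 mm above the foot, so that the gripper's body stays above them. Starts on the mark of its own colour.
- oil_yellow_center (a point): Yellow oil bottle, paper label, black spout. Round, 50 mm diameter, straight-sided from the foot up to 118 mm, 140 mm tall, 0.1 to 0.22 kg. Point: on its axis, half-way up (70 mm above the foot); z up. Its neighbours are as tall and near: grip it high, 105 to 110 mm above the foot, so that the gripper's body stays above them. Starts on the mark of its own colour.
- grease_tin_center (a point): Low steel grease tin with a green lid, 56 mm diameter, 40 mm tall, 0.09 to 0.18 kg. Point: on its axis, half-way up (20 mm above its foot); z up. Starts on the tray floor (4 mm above the table), behind (far side of) the three tall things. With those away, grip it from above, fingers closing across the tray (y of the marks), 24 mm above its foot.
- mark_red: Round flat red mark, 76 mm across, no thickness, on the floor of the grey drip tray: home of the red spray can. Origin: its centre, 4 mm above the table. z up, x points from the near to the far side of the tray, y across it. Tray: 190 mm deep (x), 290 mm wide (y), rim 20 mm high. Low bystanders (under 30 mm) lie in its far corners, over 65 mm in y from the tin's centre.
- mark_blue: Round flat blue mark, 76 mm across, no thickness, on the floor of the grey drip tray: home of the blue spray can. Origin: its centre, 4 mm above the table. z up, x points from the near to the far side of the tray, y across it. The three marks lie in an arc: the middle one 30 mm nearer (x) than the outer two, 78 mm apart in y; which colour lies where changes.
- mark_yellow: Round flat yellow mark, 76 mm across, no thickness, on the floor of the grey drip tray: home of the yellow oil bottle. Origin: its centre, 4 mm above the table. z up, x points from the near to the far side of the tray, y across it. 
- rubber_mat: Black ribbed rubber mat at the left or right of the bench, for setting things aside: 240 mm (its x) by 130 mm (its y), 5 mm thick. Origin: centre of its underside, on the table; z up. Empty at the start; takes the three tall things in a row along its x, 75 mm apart.
- green_pad: Square green pad on the side of the bench opposite the mat, 84 by 84 mm, 5 mm thick. Origin: centre of its underside, on the table; x and y along its sides, z up. Empty at the start; a low aluminium motor end shield (37 mm tall, 135 mm across) lies about 135 mm from its centre along +x.
Not all that is in view belongs to the job. Several things look just like the part that bears oil_yellow_center: the one meant starts farthest to the robot's left.

How it is judged:
By the outcome, as a careful person would: the job done as asked, in the order asked, and still so for the second after the job is handed in, with the robot touching nothing.
It also fails if it takes over 144 s, if anything falls off the work surface, if the arm or the gripper's body presses on something with over 40 N, if the wrist force passes 120 N, or if a joint passes its speed limit or range.

## Working session

There is one attempt and no reset: what is moved stays moved. The work goes in short steps, Python scripts to look and compute and a tool call to move; the robot and the scene stay as the last step left them, time stands still between calls to the robot, and variables do not carry over. Pictures are saved under pics/ and viewed, about 12 in all and at most 16, crops included, and the job is handed in when it is done.

Besides the shell and the picture viewer there is one more tool, called after ">>>" in YAML: its name, and indented under it one key for each argument. arm_command: Moves the arm, as the interface text tells. Its arguments: {"type":"object","properties":{"plan":{"type":"string"},"hand":{"type":"number"}},"required":["plan"]}

```bash
ls; mkdir -p pics; python3 - <<'E'
from rig import env
import cv2,numpy as np
np.set_printoptions(precision=3,suppress=True)
print(env.observe())
for n in ["side","top"]:
    im=env.snapshot(n); cv2.imwrite(f"pics/{n}0.png",im[...,::-1]); print(n,env.camera_info(n))
    for t in ["can_red_center","can_blue_center","oil_yellow_center","grease_tin_center","mark_red","mark_blue","mark_yellow","rubber_mat","green_pad"]:
        print(t,[(np.round(d["rect"]).astype(int).tolist(),round(d["score"],2)) for d in env.search_frame(t,n)][:5])
E
```

```text
pics
{'time_s': 0.0, 'joint_pos': array([-1.203,  0.435,  0.025,  1.574, -0.012,  1.134, -0.075]), 'joint_velocities': array([ 0.001,  0.001, -0.001,  0.   ,  0.001, -0.001, -0.001]), 'effort': array([  0.   , -66.786,   0.985, -31.444,  -0.061,   0.043,   0.   ]), 'position': array([0.283, 0.557, 0.24 ]), 'tcp_rot': array([-3.14 ,  0.   ,  2.671]), 'wrist_force': array([ 0.224, -0.818, -0.597]), 'wrist_torque': array([-0.011,  0.028, -0.006]), 'width': 0.09182657423584659}
side {'vfov': 42.82545955116504, 'cx': 331.1376474782017, 'cy': 191.61160622135014, 'k1': -0.11812026178058498, 'T': array([[ 0.839, -0.409,  0.36 ,  0.066],
       [-0.545, -0.631,  0.553, -0.772],
       [ 0.001, -0.66 , -0.751,  1.051],
       [ 0.   ,  0.   ,  0.   ,  1.   ]])}
can_red_center []
can_blue_center [([307, 121, 326, 168], 0.74), ([314, 143, 336, 190], 0.34)]
oil_yellow_center [([342, 159, 362, 201], 0.95), ([406, 219, 432, 263], 0.83), ([438, 255, 471, 301], 0.72), ([382, 196, 404, 247], 0.63)]
grease_tin_center []
mark_red [([315, 177, 338, 195], 0.72)]
mark_blue []
mark_yellow [([337, 190, 365, 
[... 342 characters left out ...]
.172, -0.984,  0.994],
       [ 0.   ,  0.   ,  0.   ,  1.   ]])}
can_red_center [([280, 161, 307, 193], 0.64)]
can_blue_center [([240, 150, 272, 185], 0.7), ([169, 213, 210, 251], 0.56), ([310, 155, 340, 182], 0.43), ([248, 164, 279, 192], 0.19)]
oil_yellow_center [([417, 126, 450, 163], 0.9), ([309, 143, 338, 176], 0.84), ([464, 123, 512, 164], 0.8), ([380, 132, 406, 172], 0.58)]
grease_tin_center [([281, 138, 306, 161], 0.56)]
mark_red [([282, 173, 311, 194], 0.66)]
mark_blue [([248, 162, 277, 191], 0.48)]
mark_yellow [([312, 159, 340, 184], 0.71), ([277, 139, 307, 160], 0.57), ([247, 161, 277, 192], 0.42)]
rubber_mat [([414, 185, 476, 292], 0.85)]
green_pad [([170, 212, 211, 250], 0.82)]
```

View pics/side0.png

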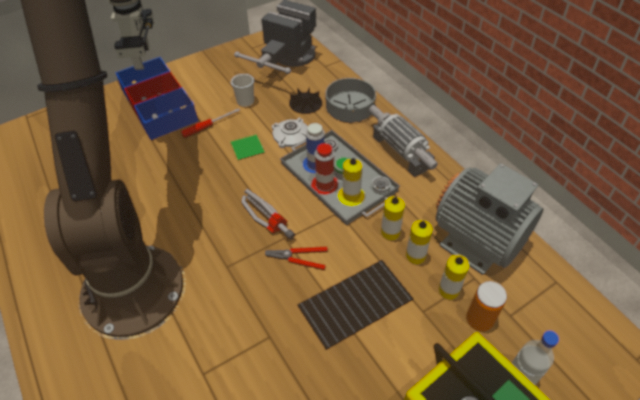

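View pics/top0.png

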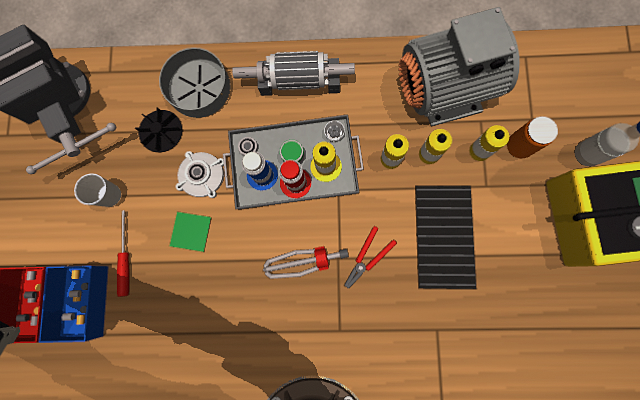

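Side view: tray at about (340,175), mat at (356,303), pad at (247,147). Top view: the yellow bottle candidates are (324,157) in the tray, then (396,150), (436,145) and (495,140). The robot's left (+y) is image left, so the one in the tray at (324,157), on the yellow mark, is the one meant. Red has one candidate at (291,172). Blue has one at (253,162).

```bash
cat > h.py <<'E'
from rig import env
import cv2,numpy as np
np.set_printoptions(precision=4,suppress=True)
def plane(c,px,z):
    px=np.atleast_2d(np.array(px,float)); f=200/np.tan(np.radians(c["vfov"]/2))
    K=np.array([[f,0,c["cx"]],[0,f,c["cy"]],[0,0,1]]); d=(px-[c["cx"],c["cy"]])/f
    u=d.copy()
    for _ in range(20): u=d/(1+c["k1"]*(u**2).sum(1,keepdims=True))
    T=np.array(c["T"]); r=np.c_[u,np.ones(len(u))]@T[:3,:3].T; o=T[:3,3]
    return (o+r*((z-o[2])/r[:,2])[:,None])[:,:2]
def proj(c,p):
    f=200/np.tan(np.radians(c["vfov"]/2)); T=np.array(c["T"]); q=(np.atleast_2d(p)-T[:3,3])@T[:3,:3]
    u=q[:,:2]/q[:,2:]; u=u*(1+c["k1"]*(u**2).sum(1,keepdims=True)); return u*f+[c["cx"],c["cy"]]
def blobs(im,lo,hi,amin=30):
    h=cv2.cvtColor(im,cv2.COLOR_RGB2HSV); m=cv2.inRange(h,np.array(lo),np.array(hi))
    n,l,s,ce=cv2.connectedComponentsWithStats(m)
    return [(s[i],ce[i],l==i) for i in range(1,n) if s[i,4]>=amin]
E
python3 - <<'E'
from h import *
im=cv2.imread("pics/top0.png")[...,::-1].copy(); c=env.camera_info("top")
print("tray",plane(c,[[228,130],[352,115],[360,192],[236,210]],.02))
for s,ce,m in blobs(im,(40,100,60),(80,255,255),200):
    r=cv2.minAreaRect(np.argwhere(m)[:,::-1].astype(np.float32)); b=cv2.boxPoints(r); print("green",ce,plane(c,b,.005).round(3).tolist(),plane(c,[r[0]],.005))
for s,ce,m in blobs(im,(0,0,0),(180,120,70),300):
    r=cv2.minAreaRect(np.argwhere(m)[:,::-1].astype(np.float32))
    if 400<r[0][0]<480 and r[0][1]>180: print("mat",ce,plane(c,cv2.boxPoints(r),.005).round(3).tolist(),plane(c,[r[0]],.005))
print("caps r,b,y", plane(c,[[290,168],[252,160],[323,150]],.144)); print("tin",plane(c,[[291,150]],.044))
x=cv2.resize(im[100:225,215:375],(800,625),interpolation=cv2.INTER_CUBIC)[:600]; cv2.imwrite("pics/crop0.png",x[...,::-1])
E
```

```text
tray [[ 0.7034  0.1937]
 [ 0.7317 -0.109 ]
 [ 0.5413 -0.1218]
 [ 0.5059  0.171 ]]
green [290.8428 150.6555] [[0.674, 0.066], [0.672, 0.019], [0.63, 0.02], [0.631, 0.066]] [[0.6516 0.0429]]
green [189.9322 231.2785] [[0.427, 0.332], [0.512, 0.318], [0.493, 0.236], [0.409, 0.251]] [[0.46   0.2842]]
mat [444.7115 237.1794] [[0.555, -0.254], [0.556, -0.387], [0.316, -0.375], [0.314, -0.247]] [[ 0.4328 -0.3157]]
caps r,b,y [[ 0.5728  0.029 ]
 [ 0.5923  0.1088]
 [ 0.6095 -0.0405]]
tin [[0.6412 0.0375]]
```

View pics/crop0.png

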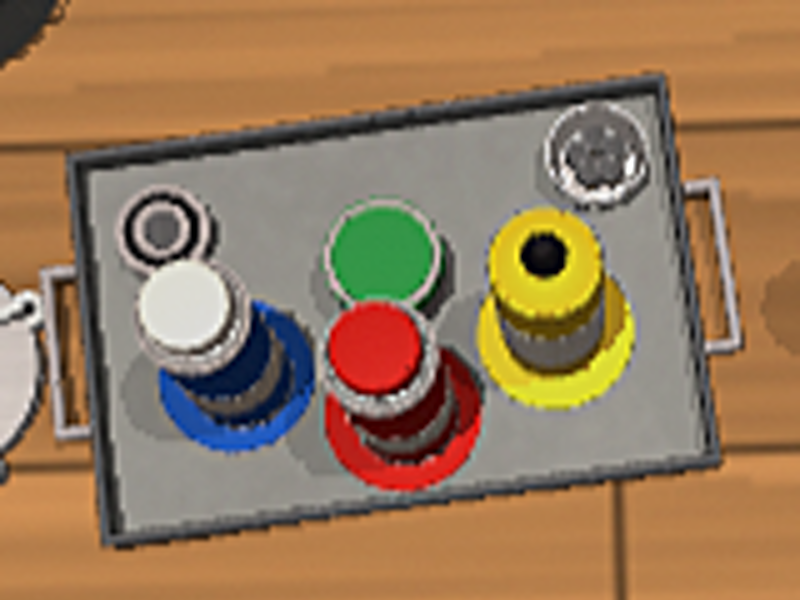

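Crop confirms: red in the middle mark, blue at left, yellow (with black spout, bottle upright) at right, tin behind red.

```bash
cat > fit.py <<'E'
from h import *
def fit(P): # P: red(mid), blue(+y), yellow(-y) world xy -> rigid model
    M=np.array([[-.03,0],[0,.078],[0,-.078]]); Mc=M-M.mean(0); Pc=P-P.mean(0)
    a=np.arctan2((Mc[:,0]*Pc[:,1]-Mc[:,1]*Pc[:,0]).sum(),(Mc*Pc).sum())
    R=np.array([[np.cos(a),-np.sin(a)],[np.sin(a),np.cos(a)]]); F=Mc@R.T+P.mean(0)
    return a,F,P-F
E
python3 - <<'E'
from fit import *
c=env.camera_info("top")
def cr(x): return np.array(x)/5+[215,100]-.4
P=plane(c,cr([[404,412],[237,375],[557,332]]),.004); print(P,*fit(P))
Q=plane(c,cr([[377,346],[184,305],[544,256]]),.140); print(Q,*fit(Q))
print("tray",plane(c,cr([[68,155],[663,75],[720,465],[106,547]]),.02), "tin",plane(c,cr([[383,253]]),.044),plane(c,[[290.84,150.65]],.044))
for n in ["wrist"]: 
    i=env.camera_info(n); print(i, env.observe()["position"])
E
```

```text
[[ 0.5729  0.0317]
 [ 0.5935  0.1128]
 [ 0.6105 -0.0429]] 0.10874781341035672 [[ 0.5724  0.0317]
 [ 0.5938  0.1125]
 [ 0.6107 -0.0426]] [[ 0.0005  0.    ]
 [-0.0003  0.0003]
 [-0.0002 -0.0003]]
[[ 0.5721  0.0295]
 [ 0.5921  0.1109]
 [ 0.6089 -0.0412]] 0.11352401503048894 [[ 0.5712  0.0308]
 [ 0.5921  0.1117]
 [ 0.6098 -0.0433]] [[ 0.0009 -0.0013]
 [-0.     -0.0008]
 [-0.0009  0.0021]]
tray [[ 0.7019  0.1931]
 [ 0.7331 -0.0974]
 [ 0.54   -0.1184]
 [ 0.5083  0.1715]] tin [[0.6407 0.037 ]] [[0.6397 0.0379]]
{'vfov': 65.63986289641167, 'cx': 321.46260861337134, 'cy': 194.5776395173856, 'k1': -0.048234260296706445, 'T': array([[ 0.453 ,  0.8512,  0.265 ,  0.2104],
       [ 0.8915, -0.4324, -0.1352,  0.5942],
       [-0.0005,  0.2974, -0.9547,  0.3857],
       [ 0.    ,  0.    ,  0.    ,  1.    ]])} [0.2835 0.557  0.2407]
```

Estimates agree to about 2 mm: tray yaw 0.109, red (.572,.031), blue (.593,.112), yellow (.610,-.043), tin (.640,.038). I'm moving above red now.

>>> arm_command:
  plan: "-1.5 -1 0 0 0 0;-3 -2 -0.2 0 0 0;-3 -2 -0.2 0 0 0;-3 -2 -0.2 0 0 0;-3 -2 -0.2 0 0 0;-3 -2 -0.2 0 0 0;-3 -2 -0.2 0 0 0;-3 -2 -0.2 0 0 0;-3 -2 -0.2 0 0 0;-3 -2 -0.2 0 0 0;-3 -2 -0.2 0 0 0;-3 -2 -0.2 0 0 0;-3 -2 -0.2 0 0 0;-3 -2 -0.2 0 0 0;-3 -2 -0.2 0 0 0;-3 -2 -0.2 0 0 0;-3 -2 0 0 0 0;-1.5 -1.5 0 0 0 0;0 0 0 0 0 0"
  hand: 1

```text
time_s: 2.58
position: [0.5828, 0.0117, 0.2708]
tcp_rot: [-3.139, 0.002, 2.663]
wrist_force: [0.4, 0.4, -0.8]
width: 0.0921
```

>>> arm_command:
  plan: "0 0 0 0 0 0.12;0 0 0 0 0 0.12;0 0 0 0 0 0.12;0 0 0 0 0 0.12;0 0 0 0 0 0.12;0 0 0 0 0 0.12;0 0 0 0 0 0.12;0 0 0 0 0 0.12;0 0 0 0 0 0.03;0 0 0 0 0 0"

```text
time_s: 3.42
position: [0.5813, 0.0189, 0.2707]
tcp_rot: [-3.141, -0.0, 1.68]
wrist_force: [-0.2, 0.0, -0.5]
width: 0.0917
```

```bash
cat > to.py <<'E'
# to.go(x,y,z,yaw): tool-axis cm shift from the measured pose (before turning), and turn about tool z
from h import *
def go(x,y,z,yaw,p=None,w=None):
    o=env.observe(); p=o["position"] if p is None else p; w=o["tcp_rot"][2] if w is None else w
    d=np.array([x,y,z])-p; c,s=np.cos(w),np.sin(w); t=(w-yaw+np.pi)%(2*np.pi)-np.pi
    print("cm",np.round(100*np.array([c*d[0]+s*d[1],s*d[0]-c*d[1],-d[2]]),2),"turn",round(t,3)); return np.array([x,y,z])
E
python3 - <<'E'
from to import *
o=env.observe(); print(o["time_s"],o["joint_pos"],o["position"],o["tcp_rot"])
c=env.camera_info("wrist"); im=env.snapshot("wrist"); cv2.imwrite("pics/w1.png",im[...,::-1])
print(proj(c,[[.572,.031,.144],[.593,.112,.144],[.61,-.043,.144]]))
go(.572,.031,.106,1.68)
E
```

```text
3.4167 [-0.4774  0.3562  0.4866  1.6686 -0.1789  1.1614  0.1639] [0.5813 0.0189 0.2707] [-3.1415 -0.0002  1.68  ]
[[313.9213 177.2712]
 [349.0477  86.0929]
 [344.8162 254.4538]]
cm [ 1.31 -0.79 16.47] turn 0.003
```

View pics/w1.png

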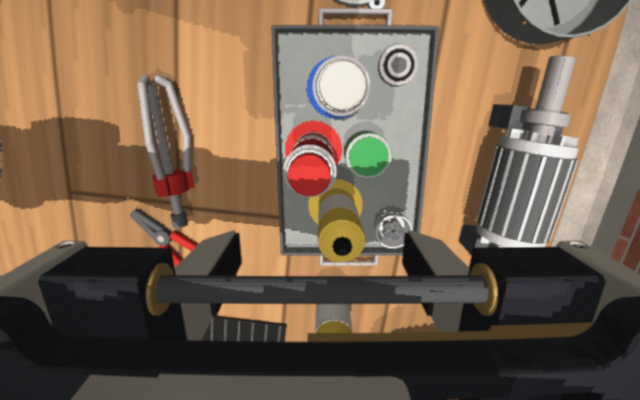

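Wrist view: red cap at (311,173), blue cap at (341,85), yellow spout at (342,246). All are a few px from the prediction, so I'll check the numbers.

```bash
python3 - <<'E'
from fit import *
c=env.camera_info("wrist"); t=env.camera_info("top")
print("caps",plane(c,[[311,174],[341,85],[342,246]],.144)); print("tin",plane(c,[[367,154]],.044))
print("tray wrist",plane(c,[[273,27],[441,27],[280,255]],.02))
ti=cv2.imread("pics/top0.png")[...,::-1].copy()
s=env.snapshot("side"); si=env.camera_info("side")
# side view cap check
h=blobs(s,(0,150,60),(8,255,255),20); print([(b[1],b[0][4]) for b in h])
print("side pred",proj(si,[[.572,.031,.144],[.593,.112,.144],[.61,-.043,.144]]))
cv2.imwrite("pics/s1.png",cv2.resize(s[100:220,260:420],(800,600),interpolation=cv2.INTER_CUBIC)[...,::-1])
E
```

```text
caps [[ 0.5691  0.0336]
 [ 0.586   0.112 ]
 [ 0.6062 -0.0343]]
tin [[0.633  0.0416]]
tray wrist [[ 0.5062  0.1729]
 [ 0.7004  0.196 ]
 [ 0.5362 -0.1194]]
[(array([412.0741,   5.8148]), np.int32(27)), (array([427.8478,   4.0652]), np.int32(46)), (array([445.2188,   2.    ]), np.int32(32)), (array([483.642 ,  11.1049]), np.int32(162)), (array([504.1707,   8.0366]), np.int32(164)), (array([527.4145,   5.7763]), np.int32(152)), (array([554.5484,   4.4032]), np.int32(124)), (array([583.2254,   2.5211]), np.int32(71)), (array([613.5714,   1.75  ]), np.int32(28)), (array([631.4711,   8.3884]), np.int32(121)), (array([614.911 ,  18.7402]), np.int32(281)), (array([384.2558,  10.0465]), np.int32(43)), (array([466.1333,  14.7714]), np.int32(105)), (array([447.7969,  16.0156]), np.int32(64)), (array([587.2451,  22.2386]), np.int32(306)), (array([433.3864,  19.7386]), np.int32(88)), (array([561.7083,  25.7458]), np.int32(240)), (array([538.0056,  28.5333]), np.int32(180)), (array([419.8269,  23.0385]), np.int32(52)), (array([403.9697,  23.9697]), np.int32(33)), (array([515.3023,  30.7093]), np.in
[... 2105 characters left out ...]
([626.2207, 155.669 ]), np.int32(145)), (array([598.2564, 150.5897]), np.int32(39)), (array([607.5385, 158.2051]), np.int32(39)), (array([324.3737, 167.0152]), np.int32(198)), (array([615.2857, 163.8571]), np.int32(21)), (array([617.9441, 182.1538]), np.int32(143)), (array([590.05, 175.  ]), np.int32(20)), (array([629.3636, 174.8636]), np.int32(22)), (array([598.7292, 182.7083]), np.int32(48)), (array([636.027 , 180.2162]), np.int32(37)), (array([324.234 , 186.3321]), np.int32(265)), (array([275.2455, 221.9773]), np.int32(220)), (array([308.2812, 249.475 ]), np.int32(160)), (array([305.311 , 262.7683]), np.int32(164))]
side pred [[325.7957 147.0414]
 [316.0958 126.4817]
 [354.3961 158.4756]]
```

View pics/s1.png

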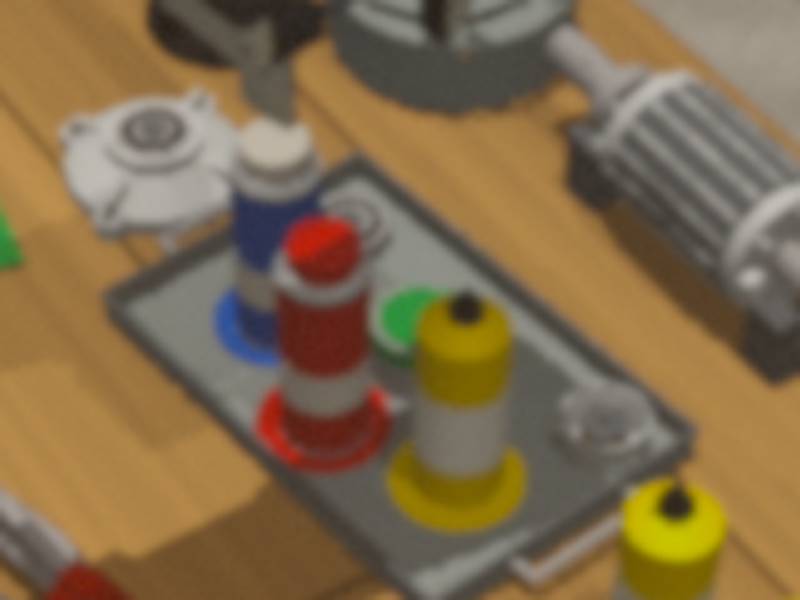

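Side view agrees with the top estimates (caps within about 1.5 px). I'll use the blended values: red (.571,.032), blue (.592,.112), yellow (.609,-.041), tin (.638,.039). Descending on red.

>>> arm_command:
  plan: "1.4 -0.9 0 0 0 0;0 0 1.5 0 0 0;0 0 3 0 0 0;0 0 3 0 0 0;0 0 3 0 0 0;0 0 3 0 0 0;0 0 2 0 0 0;0 0 1 0 0 0;0 0 0 0 0 0;0 0 0 0 0 0"

```text
time_s: 4.35
position: [0.5713, 0.0311, 0.1062]
tcp_rot: [3.141, -0.0, 1.681]
wrist_force: [1.5, 0.3, -0.3]
width: 0.0916
```

>>> arm_command:
  plan: "0 0 0 0 0 0;0 0 0 0 0 0;0 0 0 0 0 0;0 0 0 0 0 0;0 0 0 0 0 0;0 0 0 0 0 0;0 0 0 0 0 0;0 0 0 0 0 0"
  hand: -1

```text
time_s: 5.02
position: [0.571, 0.0311, 0.1058]
tcp_rot: [3.142, -0.0, 1.681]
wrist_force: [-0.6, 0.5, 0.9]
width: 0.0495
```

>>> arm_command:
  plan: "0 0 -1 0 0 0;0 0 -2 0 0 0;0 0 -3 0 0 0;0 0 -3 0 0 0;0 0 -3 0 0 0;0 0 -3 0 0 0;0 0 -1.5 0 0 0;0 0 0 0 0 0"

```text
time_s: 5.68
position: [0.5728, 0.0308, 0.2751]
tcp_rot: [3.135, -0.0, 1.68]
wrist_force: [2.1, -0.1, -2.0]
width: 0.0494
```

>>> arm_command:
  plan: "0 0 0 0 0 0.12;0 0 0 0 0 0.12;0 0 0 0 0 0.12;0 0 0 0 0 0.12;0 0 0 0 0 0.12;0 0 0 0 0 0.12;0 0 0 0 0 0.12;0 0 0 0 0 0.12;0 0 0 0 0 0.12;0 0 0 0 0 0.12;0 0 0 0 0 0.12;0 0 0 0 0 0.12;0 0 0 0 0 0.12;0 0 0 0 0 0.12;0 0 0 0 0 0.04;0 0 0 0 0 0"

```text
time_s: 7.02
position: [0.5703, 0.0312, 0.2698]
tcp_rot: [3.141, 0.002, -0.041]
wrist_force: [-0.4, -0.9, -1.8]
width: 0.0498
```

>>> arm_command:
  plan: "-0.2 1.2 0 0 0 0;-0.3 2.5 0 0 0 0;-0.4 3 0 0 0 0;-0.4 3 0 0 0 0;-0.4 3 0 0 0 0;-0.4 3 0 0 0 0;-0.4 3 0 0 0 0;-0.4 3 0 0 0 0;-0.4 3 0 0 0 0;-0.4 3 0 0 0 0;-0.4 3 0 0 0 0;-0.4 2.5 0 0 0 0;-0.2 1.5 0 0 0 0;-0.1 0.5 0 0 0 0;0 0 0 0 0 0;0 0 0 0 0 0"

```text
time_s: 8.35
position: [0.509, -0.3182, 0.2704]
tcp_rot: [-3.141, 0.0, -0.039]
wrist_force: [0.1, 0.6, -0.9]
width: 0.0496
```

```bash
python3 - <<'E'
from to import *
go(.509,-.319,.108,-.04)
E
```

```text
cm [-0.    0.08 16.24] turn 0.001
```

>>> arm_command:
  plan: "0 0 1.3 0 0 0;0 0 3 0 0 0;0 0 3 0 0 0;0 0 3 0 0 0;0 0 3 0 0 0;0 0 2 0 0 0;0 0 0.6 0 0 0;0 0 0.4 0 0 0;0 0 0 0 0 0;0 0 0 0 0 0"

```text
time_s: 9.18
position: [0.5102, -0.3188, 0.109]
tcp_rot: [3.141, -0.002, -0.038]
wrist_force: [0.3, -0.2, -0.6]
width: 0.0498
```

>>> arm_command:
  plan: "0 0 0 0 0 0;0 0 0 0 0 0;0 0 0 0 0 0;0 0 0 0 0 0;0 0 0 0 0 0;0 0 0 0 0 0"
  hand: 1

```text
time_s: 9.68
position: [0.5093, -0.3188, 0.1079]
tcp_rot: [3.142, -0.0, -0.039]
wrist_force: [-0.2, -0.3, -0.4]
width: 0.0849
```

>>> arm_command:
  plan: "0 0 -1 0 0 0;0 0 -2.5 0 0 0;0 0 -3.3 0 0 0;0 0 -3.3 0 0 0;0 0 -3.3 0 0 0;0 0 -3 0 0 0;0 0 0 0 0 0"

```text
time_s: 10.27
position: [0.5107, -0.3212, 0.2784]
tcp_rot: [3.138, -0.008, -0.04]
wrist_force: [0.7, -0.5, 0.6]
width: 0.0917
```

```bash
python3 - <<'E'
from to import *
o=env.observe(); print(o["position"],o["tcp_rot"],o["joint_pos"])
s=env.snapshot("top"); cv2.imwrite("pics/t2.png",s[100:300,215:535][...,::-1])
go(.609,-.041,.106,1.68)
E
```

```text
[ 0.5107 -0.3212  0.2784] [ 3.1375 -0.0079 -0.0402] [-0.1272  0.4643  0.9008  1.6309 -0.3843  1.2247 -0.7594]
cm [  8.77 -28.3   16.96] turn -1.72
```

View pics/t2.png

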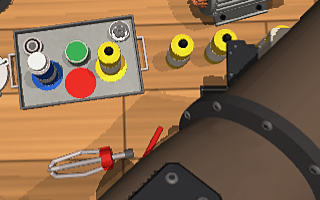

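Red left the tray and its mark is visible at (80,82) in the crop. The arm hides the mat from this angle. Next is yellow.

>>> arm_command:
  plan: "0.4 -1.2 0 0 0 0;1 -3 0 0 0 0;1 -3 0 0 0 0;1 -3 0 0 0 0;1 -3 0 0 0 0;1 -3 0 0 0 0;1 -3 0 0 0 0;1 -3 0 0 0 0;1 -3 0 0 0 0;0.5 -2 0 0 0 0;0 -1 0 0 0 0;0 0 0 0 0 0"

```text
time_s: 11.32
position: [0.6089, -0.0367, 0.2702]
tcp_rot: [-3.141, 0.003, -0.035]
wrist_force: [-0.5, 0.5, 0.5]
width: 0.0919
```

>>> arm_command:
  plan: "0 0 0 0 0 -0.12;0 0 0 0 0 -0.12;0 0 0 0 0 -0.12;0 0 0 0 0 -0.12;0 0 0 0 0 -0.12;0 0 0 0 0 -0.12;0 0 0 0 0 -0.12;0 0 0 0 0 -0.12;0 0 0 0 0 -0.12;0 0 0 0 0 -0.12;0 0 0 0 0 -0.12;0 0 0 0 0 -0.12;0 0 0 0 0 -0.12;0 0 0 0 0 -0.12;0 0 0 0 0 -0.04;0 0 0 0 0 0;0 0 0 0 0 0"

```text
time_s: 12.73
position: [0.6085, -0.0423, 0.2715]
tcp_rot: [-3.141, 0.0, 1.676]
wrist_force: [-0.1, 0.4, 0.3]
width: 0.0918
```

```bash
python3 - <<'E'
from to import *
s=env.snapshot("side"); cv2.imwrite("pics/s2.png",s[100:360,260:560][...,::-1])
o=env.observe(); print(o["position"],o["tcp_rot"])
go(.609,-.041,.106,1.68)
E
```

```text
[ 0.6086 -0.0419  0.2715] [-3.1409  0.0004  1.6767]
cm [ 0.08  0.05 16.55] turn -0.003
```

View pics/s2.png

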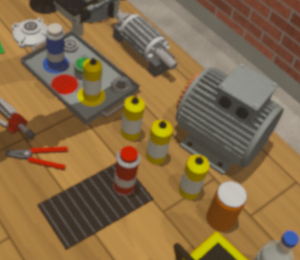

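Red stands upright on the far end of the mat at (125,170) in the crop. Picking yellow.

>>> arm_command:
  plan: "0.1 0.1 1.5 0 0 0;0 0 3 0 0 0;0 0 3 0 0 0;0 0 3 0 0 0;0 0 3 0 0 0;0 0 2 0 0 0;0 0 1 0 0 0;0 0 0 0 0 0;0 0 0 0 0 0"

```text
time_s: 13.53
position: [0.6103, -0.0397, 0.1072]
tcp_rot: [-3.142, 0.0, 1.68]
wrist_force: [0.6, 0.9, -0.0]
width: 0.0916
```

>>> arm_command:
  plan: "0 0 0 0 0 0;0 0 0 0 0 0;0 0 0 0 0 0;0 0 0 0 0 0;0 0 0 0 0 0;0 0 0 0 0 0;0 0 0 0 0 0;0 0 0 0 0 0"
  hand: -1

```text
time_s: 14.2
position: [0.6101, -0.0393, 0.1068]
tcp_rot: [3.142, -0.0, 1.681]
wrist_force: [-0.9, 0.3, 1.8]
width: 0.0493
```

>>> arm_command:
  plan: "0 0 -1 0 0 0;0 0 -2 0 0 0;0 0 -3 0 0 0;0 0 -3 0 0 0;0 0 -3 0 0 0;0 0 -3 0 0 0;0 0 -1.5 0 0 0;0 0 0 0 0 0"

```text
time_s: 14.87
position: [0.6118, -0.0399, 0.2764]
tcp_rot: [3.135, 0.001, 1.68]
wrist_force: [0.5, -1.3, -1.6]
width: 0.0496
```

>>> arm_command:
  plan: "0 0 0 0 0 0.12;0 0 0 0 0 0.12;0 0 0 0 0 0.12;0 0 0 0 0 0.12;0 0 0 0 0 0.12;0 0 0 0 0 0.12;0 0 0 0 0 0.12;0 0 0 0 0 0.12;0 0 0 0 0 0.12;0 0 0 0 0 0.12;0 0 0 0 0 0.12;0 0 0 0 0 0.12;0 0 0 0 0 0.12;0 0 0 0 0 0.12;0 0 0 0 0 0.04;0 0 0 0 0 0"

```text
time_s: 16.2
position: [0.6095, -0.0391, 0.2707]
tcp_rot: [3.141, 0.002, -0.041]
wrist_force: [0.6, -0.3, -2.4]
width: 0.0495
```

```bash
python3 - <<'E'
from to import *
o=env.observe(); print(o["position"],o["tcp_rot"],o["width"])
go(.434,-.316,.108,-.04)
E
```

```text
[ 0.6095 -0.0391  0.2707] [ 3.1412  0.0019 -0.0413] 0.04950138322895782
cm [-16.39  28.39  16.27] turn -0.001
```

>>> arm_command:
  plan: "-0.7 1.2 0 0 0 0;-1.4 2.4 0 0 0 0;-1.6 2.8 0 0 0 0;-1.6 2.8 0 0 0 0;-1.6 2.8 0 0 0 0;-1.6 2.8 0 0 0 0;-1.6 2.8 0 0 0 0;-1.6 2.8 0 0 0 0;-1.6 2.8 0 0 0 0;-1.4 2.4 0 0 0 0;-1 1.8 0 0 0 0;-0.7 1 0 0 0 0;0 0 0 0 0 0;0 0 0 0 0 0"

```text
time_s: 17.37
position: [0.4346, -0.3167, 0.2716]
tcp_rot: [-3.141, -0.0, -0.04]
wrist_force: [-0.4, 0.6, -2.8]
width: 0.0496
```

>>> arm_command:
  plan: "0 0 1.3 0 0 0;0 0 3 0 0 0;0 0 3 0 0 0;0 0 3 0 0 0;0 0 3 0 0 0;0 0 2 0 0 0;0 0 0.6 0 0 0;0 0 0.3 0 0 0;0 0 0 0 0 0;0 0 0 0 0 0"

```text
time_s: 18.2
position: [0.4361, -0.3168, 0.1108]
tcp_rot: [3.141, -0.002, -0.038]
wrist_force: [0.2, 0.5, -1.5]
width: 0.0496
```

>>> arm_command:
  plan: "0 0 0 0 0 0;0 0 0 0 0 0;0 0 0 0 0 0;0 0 0 0 0 0;0 0 0 0 0 0;0 0 0 0 0 0"
  hand: 1

```text
time_s: 18.7
position: [0.4352, -0.3167, 0.1099]
tcp_rot: [3.142, -0.0, -0.039]
wrist_force: [-0.4, -0.0, -0.3]
width: 0.0852
```

>>> arm_command:
  plan: "0 0 -1 0 0 0;0 0 -2.5 0 0 0;0 0 -3.3 0 0 0;0 0 -3.3 0 0 0;0 0 -3.3 0 0 0;0 0 -2.8 0 0 0;0 0 0 0 0 0;0 0 0 0 0 0"

```text
time_s: 19.37
position: [0.4356, -0.3173, 0.2736]
tcp_rot: [3.141, -0.003, -0.039]
wrist_force: [-0.1, 0.3, -0.9]
width: 0.0916
```

```bash
python3 - <<'E'
from to import *
go(.592,.112,.27,1.68)
E
```

```text
cm [ 13.94 -43.51   0.36] turn -1.719
```

>>> arm_command:
  plan: "0.4 -1.5 0 0 0 0;1 -3 0 0 0 0;1 -3 0 0 0 0;1 -3 0 0 0 0;1 -3 0 0 0 0;1 -3 0 0 0 0;1 -3 0 0 0 0;1 -3 0 0 0 0;1 -3 0 0 0 0;1 -3 0 0 0 0;1 -3 0 0 0 0;1 -3 0 0 0 0;1 -3 0 0 0 0;1 -3 0 0 0 0;0.5 -2 0 0 0 0;0 -1 0 0 0 0;0 0 0 0 0 0"

```text
time_s: 20.78
position: [0.5904, 0.115, 0.2703]
tcp_rot: [3.141, 0.002, -0.036]
wrist_force: [0.5, 0.1, -1.3]
width: 0.0919
```

>>> arm_command:
  plan: "0 0 0 0 0 -0.12;0 0 0 0 0 -0.12;0 0 0 0 0 -0.12;0 0 0 0 0 -0.12;0 0 0 0 0 -0.12;0 0 0 0 0 -0.12;0 0 0 0 0 -0.12;0 0 0 0 0 -0.12;0 0 0 0 0 -0.12;0 0 0 0 0 -0.12;0 0 0 0 0 -0.12;0 0 0 0 0 -0.12;0 0 0 0 0 -0.12;0 0 0 0 0 -0.12;0 0 0 0 0 -0.04;0 0 0 0 0 0;0 0 0 0 0 0"

```text
time_s: 22.2
position: [0.5906, 0.1104, 0.2716]
tcp_rot: [-3.141, 0.001, 1.676]
wrist_force: [-0.2, 0.3, -0.1]
width: 0.0921
```

```bash
python3 - <<'E'
from to import *
o=env.observe(); print(o["position"],o["tcp_rot"])
go(.592,.112,.106,1.68)
E
```

```text
[0.5906 0.1104 0.2716] [-3.1411  0.0006  1.6765]
cm [ 0.15  0.16 16.56] turn -0.004
```

>>> arm_command:
  plan: "0.1 0.1 1.5 0 0 0;0 0 3 0 0 0;0 0 3 0 0 0;0 0 3 0 0 0;0 0 3 0 0 0;0 0 2 0 0 0;0 0 1.1 0 0 0;0 0 0 0 0 0;0 0 0 0 0 0"

```text
time_s: 22.95
position: [0.5921, 0.1131, 0.1061]
tcp_rot: [-3.141, 0.0, 1.679]
wrist_force: [0.0, -1.2, 0.7]
width: 0.0922
```

>>> arm_command:
  plan: "0 0 0 0 0 0;0 0 0 0 0 0;0 0 0 0 0 0;0 0 0 0 0 0;0 0 0 0 0 0;0 0 0 0 0 0;0 0 0 0 0 0;0 0 0 0 0 0"
  hand: -1

```text
time_s: 23.62
position: [0.5919, 0.1137, 0.1058]
tcp_rot: [3.142, -0.0, 1.681]
wrist_force: [-0.7, -0.2, 0.4]
width: 0.05
```

>>> arm_command:
  plan: "0 0 -1 0 0 0;0 0 -2 0 0 0;0 0 -3 0 0 0;0 0 -3 0 0 0;0 0 -3 0 0 0;0 0 -3 0 0 0;0 0 -1.5 0 0 0;0 0 0 0 0 0"

```text
time_s: 24.28
position: [0.5938, 0.1136, 0.2755]
tcp_rot: [3.135, -0.001, 1.68]
wrist_force: [0.2, -0.2, -0.7]
width: 0.0497
```

>>> arm_command:
  plan: "0 0 0 0 0 0.12;0 0 0 0 0 0.12;0 0 0 0 0 0.12;0 0 0 0 0 0.12;0 0 0 0 0 0.12;0 0 0 0 0 0.12;0 0 0 0 0 0.12;0 0 0 0 0 0.12;0 0 0 0 0 0.12;0 0 0 0 0 0.12;0 0 0 0 0 0.12;0 0 0 0 0 0.12;0 0 0 0 0 0.12;0 0 0 0 0 0.12;0 0 0 0 0 0.04;0 0 0 0 0 0"

```text
time_s: 25.62
position: [0.5914, 0.1137, 0.27]
tcp_rot: [3.141, 0.001, -0.041]
wrist_force: [0.2, -0.7, -0.9]
width: 0.0503
```

```bash
python3 - <<'E'
from to import *
o=env.observe(); print(o["position"],o["tcp_rot"],o["width"])
go(.359,-.313,.108,-.04)
E
```

```text
[0.5914 0.1137 0.27  ] [ 3.1408  0.0014 -0.0413] 0.05031901887912925
cm [-21.45  43.59  16.2 ] turn -0.001
```

>>> arm_command:
  plan: "-0.7 1.4 0 0 0 0;-1.5 3 0 0 0 0;-1.5 3 0 0 0 0;-1.5 3 0 0 0 0;-1.5 3 0 0 0 0;-1.5 3 0 0 0 0;-1.5 3 0 0 0 0;-1.5 3 0 0 0 0;-1.5 3 0 0 0 0;-1.5 3 0 0 0 0;-1.5 3 0 0 0 0;-1.5 3 0 0 0 0;-1.5 3 0 0 0 0;-1.5 3 0 0 0 0;-0.8 2.2 0 0 0 0;-0.4 1 0 0 0 0;0 0 0 0 0 0;0 0 0 0 0 0"

```text
time_s: 27.12
position: [0.36, -0.3139, 0.2705]
tcp_rot: [-3.141, 0.0, -0.04]
wrist_force: [0.2, 0.2, -1.0]
width: 0.0496
```

```bash
python3 - <<'E'
from to import *
go(.359,-.313,.1075,-.04)
E
```

```text
cm [-0.11 -0.09 16.3 ] turn -0.0
```

>>> arm_command:
  plan: "-0.1 0 1.3 0 0 0;0 0 3 0 0 0;0 0 3 0 0 0;0 0 3 0 0 0;0 0 3 0 0 0;0 0 2 0 0 0;0 0 0.6 0 0 0;0 0 0.4 0 0 0;0 0 0 0 0 0;0 0 0 0 0 0"

```text
time_s: 27.95
position: [0.3608, -0.3138, 0.1087]
tcp_rot: [3.141, -0.001, -0.038]
wrist_force: [-0.7, 0.1, -0.3]
width: 0.0499
```

>>> arm_command:
  plan: "0 0 0 0 0 0;0 0 0 0 0 0;0 0 0 0 0 0;0 0 0 0 0 0;0 0 0 0 0 0;0 0 0 0 0 0"
  hand: 1

```text
time_s: 28.45
position: [0.3601, -0.3137, 0.1079]
tcp_rot: [3.142, -0.0, -0.039]
wrist_force: [-0.1, 0.0, -0.8]
width: 0.085
```

>>> arm_command:
  plan: "0 0 -1 0 0 0;0 0 -2.5 0 0 0;0 0 -3.3 0 0 0;0 0 -3.3 0 0 0;0 0 -3.3 0 0 0;0 0 -2.8 0 0 0;0 0 0 0 0 0;0 0 0 0 0 0"

```text
time_s: 29.12
position: [0.3606, -0.3142, 0.2715]
tcp_rot: [3.141, -0.003, -0.039]
wrist_force: [0.5, 1.0, 0.3]
width: 0.0921
```

```bash
python3 - <<'E'
from to import *
go(.638,.039,.20,.109)
E
```

```text
cm [ 26.34 -36.37   7.15] turn -0.148
```

>>> arm_command:
  plan: "0.9 -1.2 0 0 0 0;1.8 -2.5 0 0 0 0;1.8 -2.5 0 0 0 0;1.8 -2.5 0 0 0 0;1.8 -2.5 0 0 0 0;1.8 -2.5 0 0 0 0;1.8 -2.5 0 0 0 0;1.8 -2.5 0 0 0 0;1.8 -2.5 0 0 0 0;1.8 -2.5 0 0 0 0;1.8 -2.5 0 0 0 0;1.8 -2.5 0 0 0 0;1.8 -2.5 0 0 0 0;1.8 -2.5 0 0 0 0;1.3 -1.7 0 0 0 0;0.7 -1 0 0 0 -0.07;0 0 2 0 0 -0.08;0 0 3 0 0 0;0 0 2 0 0 0;0 0 0 0 0 0"
  hand: 0.65

```text
time_s: 30.78
position: [0.6339, 0.0401, 0.1945]
tcp_rot: [-3.142, 0.009, 0.11]
wrist_force: [-0.9, 0.1, -0.5]
width: 0.0758
```

```bash
python3 - <<'E'
from to import *
import time
T=env.snapshot("top"); t=env.camera_info("top")
c=env.camera_info("wrist"); w=env.snapshot("wrist"); print(env.observe()["position"],env.observe()["tcp_rot"])
cv2.imwrite("pics/tw3.png",np.hstack([T[100:400,210:540],w[0:300,100:520]])[...,::-1])
for nm,im,cc in (("top",T,t),("wrist",w,c)):
    for s,ce,m in blobs(im,(40,100,40),(85,255,255),150): print(nm,s,ce,plane(cc,[ce],.044),plane(cc,[ce],.005))
print("wrist proj tin",proj(c,[[.638,.039,.044]]), "hand",env.observe()["width"])
S=env.snapshot("side"); cv2.imwrite("pics/s3.png",S[100:360,260:560][...,::-1])
E
```

```text
[0.6364 0.0395 0.199 ] [3.1412 0.0026 0.1099]
top [281 142  20  19 298] [290.9228 150.6846] [[0.6396 0.0377]] [[0.6511 0.0419]]
top [169 215  42  37 905] [192.4873 234.6044] [[0.448  0.2641]] [[0.4517 0.2776]]
wrist [ 300  159   47   45 1679] [322.7165 181.0524] [[0.6351 0.039 ]] [[0.6246 0.0376]]
wrist proj tin [[323.0173 178.2007]] hand 0.07564793564901215
```

View pics/tw3.png

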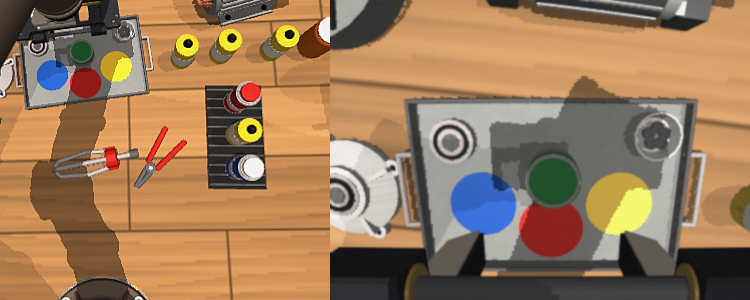

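Top crop: red, yellow and blue stand upright in a row on the mat. The tin is clear at (.637,.0385). Picking the tin.

>>> arm_command:
  plan: "0.1 0.1 2 0 0 0;0 0 3.3 0 0 0;0 0 3.3 0 0 0;0 0 3.3 0 0 0;0 0 2.5 0 0 0;0 0 1.5 0 0 0;0 0 1 0 0 0;0 0 0.5 0 0 0;0 0 0 0 0 0;0 0 0 0 0 0"

```text
time_s: 31.77
position: [0.6392, 0.0388, 0.0271]
tcp_rot: [3.142, -0.002, 0.111]
wrist_force: [0.6, 0.0, -0.6]
width: 0.0756
```

>>> arm_command:
  plan: "0 0 0 0 0 0;0 0 0 0 0 0;0 0 0 0 0 0;0 0 0 0 0 0;0 0 0 0 0 0;0 0 0 0 0 0;0 0 0 0 0 0"
  hand: -1

```text
time_s: 32.35
position: [0.6386, 0.039, 0.0264]
tcp_rot: [-3.141, -0.001, 0.111]
wrist_force: [-1.2, 0.7, 5.5]
width: 0.0555
```

>>> arm_command:
  plan: "0 0 -1 0 0 0;0 0 -2 0 0 0;0 0 -3 0 0 0;0 0 -3 0 0 0;0 0 -3 0 0 0;0 0 -2 0 0 0;0 0 0 0 0 0;0 0 0 0 0 0"

```text
time_s: 33.02
position: [0.6386, 0.039, 0.167]
tcp_rot: [-3.141, -0.002, 0.111]
wrist_force: [0.6, -0.1, -1.3]
width: 0.0556
```

```bash
python3 - <<'E'
from to import *
im=cv2.imread("pics/top0.png")[...,::-1].copy(); c=env.camera_info("top")
print("shield",plane(c,[[199,173]],.03))
go(.460,.284,.15,.109)
for n in ["top","side"]:
    I=env.snapshot(n); c=env.camera_info(n)
    for s,ce,m in blobs(I,(40,100,40),(85,255,255),200): 
        r=cv2.minAreaRect(np.argwhere(m)[:,::-1].astype(np.float32)); print(n,s,plane(c,[ce],.005),plane(c,cv2.boxPoints(r),.005).round(3).tolist())
E
```

```text
shield [[0.5954 0.2584]]
cm [-15.04 -26.33   1.7 ] turn 0.002
top [170 215  41  37 909] [[0.4521 0.2775]] [[0.427, 0.331], [0.512, 0.316], [0.493, 0.236], [0.408, 0.251]]
side [231 135  33  24 522] [[0.4541 0.2832]] [[0.423, 0.332], [0.509, 0.317], [0.485, 0.237], [0.402, 0.252]]
side [491 380  39  20 450] [[ 0.5754 -0.6703]] [[0.534, -0.659], [0.562, -0.629], [0.63, -0.676], [0.6, -0.705]]
```

>>> arm_command:
  plan: "-0.7 -1.3 0 0 0 0;-1.5 -2.6 0 0 0 0;-1.5 -2.6 0 0 0 0;-1.5 -2.6 0 0 0 0;-1.5 -2.6 0 0 0 0;-1.5 -2.6 0 0 0 0;-1.5 -2.6 0 0 0 0;-1.5 -2.6 0 0 0 0;-1.5 -2.6 0 0 0 0;-1.5 -2.6 0 0 0 0;-0.6 -1.3 0 0 0 0;-0.3 -0.3 0 0 0 0;0 0 0 0 0 0;0 0 0 0 0 0;0 0 0 0 0 0"

```text
time_s: 34.37
position: [0.4598, 0.2819, 0.1656]
tcp_rot: [3.141, -0.0, 0.108]
wrist_force: [0.2, 0.2, -0.5]
width: 0.0554
```

```bash
python3 - <<'E'
from to import *
go(.459,.284,.0285,.109)
c=env.camera_info("wrist"); w=env.snapshot("wrist"); cv2.imwrite("pics/w4.png",w[...,::-1])
E
```

```text
cm [-0.06 -0.22 13.71] turn -0.001
```

View pics/w4.png

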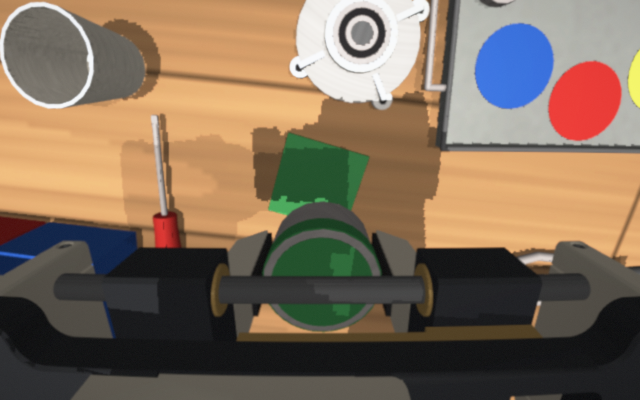

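>>> arm_command:
  plan: "-0.1 -0.2 1.5 0 0 0;0 0 3 0 0 0;0 0 3 0 0 0;0 0 3 0 0 0;0 0 1.7 0 0 0;0 0 1 0 0 0;0 0 0.4 0 0 0;0 0 0 0 0 0;0 0 0 0 0 0;0 0 0 0 0 0"

```text
time_s: 35.25
position: [0.4588, 0.2858, 0.0309]
tcp_rot: [-3.141, -0.002, 0.11]
wrist_force: [-0.5, -0.3, -0.8]
width: 0.0555
```

```bash
python3 - <<'E'
from to import *
o=env.observe(); print(o["wrist_force"]); go(.459,.284,.0275,.109)
E
```

```text
[-0.5142 -0.2687 -0.8285]
cm [0.   0.18 0.34] turn 0.001
```

>>> arm_command:
  plan: "0 0.1 0.2 0 0 0;0 0 0 0 0 0;0 0 0 0 0 0"

```text
time_s: 35.5
position: [0.4581, 0.2847, 0.0281]
tcp_rot: [-3.141, -0.0, 0.111]
wrist_force: [-0.7, -0.2, -2.2]
width: 0.0556
```

>>> arm_command:
  plan: "0 0 0 0 0 0;0 0 0 0 0 0;0 0 0 0 0 0;0 0 0 0 0 0;0 0 0 0 0 0"
  hand: 0.65

```text
time_s: 35.92
position: [0.458, 0.2845, 0.0278]
tcp_rot: [-3.142, -0.0, 0.111]
wrist_force: [-0.1, 0.5, -0.5]
width: 0.0754
```

>>> arm_command:
  plan: "0 0 -1 0 0 0;0 0 -2 0 0 0;0 0 -3 0 0 0;0 0 -3 0 0 0;0 0 -3.3 0 0 0;0 0 -3.3 0 0 0;0 0 -3.3 0 0 0;0 0 -3.3 0 0 0;0 0 -2 0 0 0;0 0 0 0 0 0;0 0 0 0 0 0"

```text
time_s: 36.83
position: [0.4584, 0.2846, 0.2712]
tcp_rot: [-3.14, -0.002, 0.111]
wrist_force: [-0.3, -0.2, 0.3]
width: 0.076
```

```bash
python3 - <<'E'
from fit import *
from to import go
for n in ["top","side","wrist"]:
    c=env.camera_info(n); im=env.snapshot(n); P=[]
    for k,(lo,hi) in dict(red=((0,150,60),(8,255,255)),blue=((100,150,60),(125,255,255)),yel=((22,150,80),(35,255,255))).items():
        for s,ce,m in blobs(im,lo,hi,150):
            p=plane(c,[ce],.004)[0]
            if .54<p[0]<.65 and -.08<p[1]<.15: print(n,k,s,p); P.append(p)
    if len(P)==3: print("fit",*fit(np.array(P)))
    if n=="top": cv2.imwrite("pics/t5.png",cv2.resize(im[120:280,140:380],(720,480),interpolation=cv2.INTER_CUBIC)[...,::-1])
go(.509,-.319,.27,-.04)
E
```

```text
top red [280 168  31  30 749] [0.5717 0.0324]
top blue [247 160  31  30 727] [0.5931 0.1129]
top yel [311 151  31  31 738] [ 0.61  -0.042]
fit 0.10829012425062406 [[ 0.5717  0.0323]
 [ 0.5931  0.1131]
 [ 0.61   -0.042 ]] [[-0.0001  0.0001]
 [ 0.     -0.0001]
 [ 0.0001 -0.    ]]
side red [311 175  27  19 391] [0.5671 0.0329]
side blue [304 155  24  17 314] [0.5883 0.1137]
side yel [338 185  27  21 443] [ 0.6054 -0.0415]
fit 0.10945101957489271 [[ 0.567   0.0329]
 [ 0.5883  0.1137]
 [ 0.6054 -0.0414]] [[ 0.      0.    ]
 [-0.      0.0001]
 [-0.     -0.0001]]
wrist red [ 496   68   56   60 2590] [0.5684 0.0333]
wrist blue [ 439   41   59   62 2824] [0.5898 0.1143]
cm [-1.51 60.52 -0.11] turn 0.151
```

View pics/t5.png

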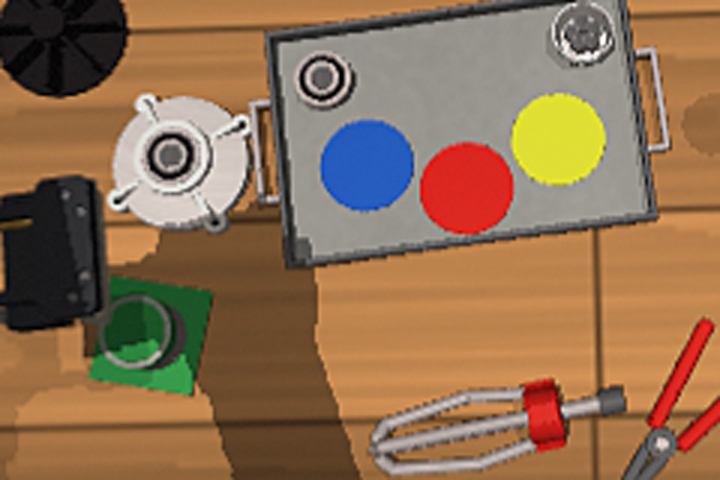

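Tin lid at (136,331) in the crop lies well within the pad once its height is allowed for. Marks are re-measured to about 2–3 mm across the cameras. Now to red on the mat.

>>> arm_command:
  plan: "0 1.5 0 0 0 0;-0.1 3.2 0 0 0 0;-0.1 3.2 0 0 0 0;-0.1 3.2 0 0 0 0;-0.1 3.2 0 0 0 0;-0.1 3.2 0 0 0 0;-0.1 3.2 0 0 0 0;-0.1 3.2 0 0 0 0;-0.1 3.2 0 0 0 0;-0.1 3.2 0 0 0 0;-0.1 3.2 0 0 0 0;-0.1 3.2 0 0 0 0;-0.1 3.2 0 0 0 0;-0.1 3.2 0 0 0 0;-0.1 3.2 0 0 0 0;-0.1 3.2 0 0 0 0;0 3.2 0 0 0 0;0 3.2 0 0 0 0;0 3.2 0 0 0 0;0 1.4 0 0 0 0.08"
  hand: 1

```text
time_s: 38.65
position: [0.5074, -0.3237, 0.2692]
tcp_rot: [3.14, 0.002, 0.027]
wrist_force: [-0.6, 0.2, 0.9]
width: 0.0919
```

>>> arm_command:
  plan: "0 0 0 0 0 0.07;0 0 0 0 0 0;0 0 0 0 0 0;0 0 0 0 0 0"

```text
time_s: 38.98
position: [0.5095, -0.3179, 0.2692]
tcp_rot: [-3.141, 0.001, -0.037]
wrist_force: [0.3, -0.2, -0.2]
width: 0.0915
```

```bash
python3 - <<'E'
from to import *
c=env.camera_info("top"); print("tin foot axis est",plane(c,[[185.3,230.3]],.045))
o=env.observe(); print(o["position"],o["tcp_rot"])
go(.5093,-.3188,.1068,-.04)
c=env.camera_info("wrist"); w=env.snapshot("wrist"); cv2.imwrite("pics/w6.png",w[...,::-1])
E
```

```text
tin foot axis est [[0.4582 0.2807]]
[ 0.5095 -0.3179  0.2692] [-3.1409  0.001  -0.0366]
cm [-0.02  0.09 16.24] turn 0.003
```

>>> arm_command:
  plan: "0 0.1 1.5 0 0 0;0 0 3 0 0 0;0 0 3 0 0 0;0 0 3 0 0 0;0 0 3 0 0 0;0 0 2 0 0 0;0 0 0.7 0 0 0;0 0 0 0 0 0;0 0 0 0 0 0"

```text
time_s: 39.78
position: [0.5102, -0.3195, 0.1086]
tcp_rot: [3.141, -0.001, -0.038]
wrist_force: [0.1, -0.6, -0.1]
width: 0.0918
```

>>> arm_command:
  plan: "0 0 0 0 0 0;0 0 0 0 0 0;0 0 0 0 0 0;0 0 0 0 0 0;0 0 0 0 0 0;0 0 0 0 0 0;0 0 0 0 0 0;0 0 0 0 0 0"
  hand: -1

```text
time_s: 40.45
position: [0.5099, -0.3194, 0.1077]
tcp_rot: [-3.141, -0.0, -0.039]
wrist_force: [0.0, 0.7, 1.0]
width: 0.0496
```

>>> arm_command:
  plan: "0 0 -1 0 0 0;0 0 -2 0 0 0;0 0 -3 0 0 0;0 0 -3 0 0 0;0 0 -3 0 0 0;0 0 -3 0 0 0;0 0 -1.5 0 0 0;0 0 0 0 0 0;0 0 0 0 0 0"

```text
time_s: 41.2
position: [0.5099, -0.3197, 0.2736]
tcp_rot: [3.141, -0.001, -0.039]
wrist_force: [0.2, 0.3, -3.2]
width: 0.0497
```

```bash
python3 - <<'E'
from to import *
go(.570,.032,.107,1.68)
E
```

```text
cm [  4.62 -35.37  16.66] turn -1.719
```

>>> arm_command:
  plan: "0.2 -1.4 0 0 0 0;0.4 -3 0 0 0 0;0.4 -3 0 0 0 0;0.4 -3 0 0 0 0;0.4 -3 0 0 0 0;0.4 -3 0 0 0 0;0.4 -3 0 0 0 0;0.4 -3 0 0 0 0;0.4 -3 0 0 0 0;0.4 -3 0 0 0 0;0.4 -3 0 0 0 0;0.4 -2.5 0 0 0 0;0 -1 0 0 0 0;0 -0.5 0 0 0 0;0 0 0 0 0 0"

```text
time_s: 42.45
position: [0.5691, 0.0331, 0.2718]
tcp_rot: [3.141, 0.002, -0.038]
wrist_force: [-1.2, -0.1, -1.7]
width: 0.0497
```

>>> arm_command:
  plan: "0 0 0 0 0 -0.12;0 0 0 0 0 -0.12;0 0 0 0 0 -0.12;0 0 0 0 0 -0.12;0 0 0 0 0 -0.12;0 0 0 0 0 -0.12;0 0 0 0 0 -0.12;0 0 0 0 0 -0.12;0 0 0 0 0 -0.12;0 0 0 0 0 -0.12;0 0 0 0 0 -0.12;0 0 0 0 0 -0.12;0 0 0 0 0 -0.12;0 0 0 0 0 -0.12;0 0 0 0 0 -0.04;0 0 0 0 0 0;0 0 0 0 0 0;0 0 0 0 0 0"

```text
time_s: 43.95
position: [0.5695, 0.0312, 0.2726]
tcp_rot: [-3.141, 0.0, 1.677]
wrist_force: [0.3, -0.9, -1.8]
width: 0.0496
```

```bash
python3 - <<'E'
from to import *
o=env.observe(); print(o["position"],o["tcp_rot"])
go(.570,.032,.1075,1.68)
E
```

```text
[0.5695 0.0312 0.2726] [-3.1414  0.0003  1.6771]
cm [ 0.07  0.06 16.51] turn -0.003
```

>>> arm_command:
  plan: "0.1 0.1 1.5 0 0 0;0 0 3 0 0 0;0 0 3 0 0 0;0 0 3 0 0 0;0 0 3 0 0 0;0 0 2 0 0 0;0 0 0.6 0 0 0;0 0 0.4 0 0 0;0 0 0 0 0 0;0 0 0 0 0 0"

```text
time_s: 44.78
position: [0.5715, 0.0334, 0.109]
tcp_rot: [3.14, 0.0, 1.68]
wrist_force: [0.5, -0.4, -1.1]
width: 0.0498
```

>>> arm_command:
  plan: "0 0 0 0 0 0;0 0 0 0 0 0;0 0 0 0 0 0;0 0 0 0 0 0;0 0 0 0 0 0;0 0 0 0 0 0"
  hand: 1

```text
time_s: 45.28
position: [0.5707, 0.0336, 0.1079]
tcp_rot: [3.141, -0.0, 1.681]
wrist_force: [-0.4, 0.1, 0.5]
width: 0.0849
```

>>> arm_command:
  plan: "0 0 -1 0 0 0;0 0 -2.5 0 0 0;0 0 -3.3 0 0 0;0 0 -3.3 0 0 0;0 0 -3.3 0 0 0;0 0 -3 0 0 0;0 0 0 0 0 0;0 0 0 0 0 0"

```text
time_s: 45.95
position: [0.5716, 0.0334, 0.2742]
tcp_rot: [3.137, -0.001, 1.681]
wrist_force: [-0.3, 0.9, 0.3]
width: 0.092
```

>>> arm_command:
  plan: "0 0 0 0 0 0.12;0 0 0 0 0 0.12;0 0 0 0 0 0.12;0 0 0 0 0 0.12;0 0 0 0 0 0.12;0 0 0 0 0 0.12;0 0 0 0 0 0.12;0 0 0 0 0 0.12;0 0 0 0 0 0.12;0 0 0 0 0 0.12;0 0 0 0 0 0.12;0 0 0 0 0 0.12;0 0 0 0 0 0.12;0 0 0 0 0 0.12;0 0 0 0 0 0.04;0 0 0 0 0 0"

```text
time_s: 47.28
position: [0.5699, 0.0337, 0.2707]
tcp_rot: [3.141, 0.002, -0.041]
wrist_force: [-0.3, 0.3, -0.1]
width: 0.092
```

```bash
python3 - <<'E'
from to import *
go(.4352,-.3167,.1078,-.04)
E
```

```text
cm [-12.01  35.57  16.29] turn -0.001
```

>>> arm_command:
  plan: "-0.5 1.5 0 0 0 0;-1 3 0 0 0 0;-1 3 0 0 0 0;-1 3 0 0 0 0;-1 3 0 0 0 0;-1 3 0 0 0 0;-1 3 0 0 0 0;-1 3 0 0 0 0;-1 3 0 0 0 0;-1 3 0 0 0 0;-1 3 0 0 0 0;-1 3 0 0 0 0;-0.5 1.1 0 0 0 0;0 0 0 0 0 0;0 0 0 0 0 0;0 0 0 0 0 0"

```text
time_s: 48.62
position: [0.4367, -0.3167, 0.2714]
tcp_rot: [-3.141, 0.0, -0.038]
wrist_force: [0.7, -0.1, 0.5]
width: 0.092
```

```bash
python3 - <<'E'
from to import *
go(.4352,-.3167,.1075,-.04)
E
```

```text
cm [-0.15  0.01 16.39] turn 0.002
```

>>> arm_command:
  plan: "-0.2 0 1.5 0 0 0;0 0 3 0 0 0;0 0 3 0 0 0;0 0 3 0 0 0;0 0 3 0 0 0;0 0 2 0 0 0;0 0 0.9 0 0 0;0 0 0 0 0 0;0 0 0 0 0 0"

```text
time_s: 49.37
position: [0.4352, -0.317, 0.1082]
tcp_rot: [-3.142, 0.0, -0.038]
wrist_force: [0.9, -0.1, 0.7]
width: 0.0921
```

>>> arm_command:
  plan: "0 0 0 0 0 0;0 0 0 0 0 0;0 0 0 0 0 0;0 0 0 0 0 0;0 0 0 0 0 0;0 0 0 0 0 0;0 0 0 0 0 0;0 0 0 0 0 0"
  hand: -1

```text
time_s: 50.03
position: [0.4348, -0.3173, 0.1078]
tcp_rot: [-3.141, -0.0, -0.039]
wrist_force: [0.3, -0.0, 0.9]
width: 0.0497
```

>>> arm_command:
  plan: "0 0 -1 0 0 0;0 0 -2 0 0 0;0 0 -3 0 0 0;0 0 -3 0 0 0;0 0 -3 0 0 0;0 0 -3 0 0 0;0 0 -1.5 0 0 0;0 0 0 0 0 0;0 0 0 0 0 0"

```text
time_s: 50.78
position: [0.4348, -0.3175, 0.2734]
tcp_rot: [3.141, -0.001, -0.039]
wrist_force: [-0.3, 0.5, -2.0]
width: 0.0496
```

```bash
python3 - <<'E'
from to import *
go(.608,-.041,.107,1.68)
E
```

```text
cm [ 16.22 -28.3   16.64] turn -1.719
```

>>> arm_command:
  plan: "0.8 -1.4 0 0 0 0;1.6 -2.8 0 0 0 0;1.6 -2.8 0 0 0 0;1.6 -2.8 0 0 0 0;1.6 -2.8 0 0 0 0;1.6 -2.8 0 0 0 0;1.6 -2.8 0 0 0 0;1.6 -2.8 0 0 0 0;1.6 -2.8 0 0 0 0;1.4 -2.5 0 0 0 0;0.8 -1.4 0 0 0 0;0.4 -0.6 0 0 0 0;0 0 0 0 0 0"

```text
time_s: 51.87
position: [0.6077, -0.04, 0.2716]
tcp_rot: [3.141, 0.002, -0.038]
wrist_force: [0.1, -0.4, -1.8]
width: 0.0495
```

>>> arm_command:
  plan: "0 0 0 0 0 -0.12;0 0 0 0 0 -0.12;0 0 0 0 0 -0.12;0 0 0 0 0 -0.12;0 0 0 0 0 -0.12;0 0 0 0 0 -0.12;0 0 0 0 0 -0.12;0 0 0 0 0 -0.12;0 0 0 0 0 -0.12;0 0 0 0 0 -0.12;0 0 0 0 0 -0.12;0 0 0 0 0 -0.12;0 0 0 0 0 -0.12;0 0 0 0 0 -0.12;0 0 0 0 0 -0.04;0 0 0 0 0 0;0 0 0 0 0 0;0 0 0 0 0 0"

```text
time_s: 53.37
position: [0.6071, -0.0424, 0.2727]
tcp_rot: [-3.141, 0.0, 1.677]
wrist_force: [-0.1, 0.3, -1.9]
width: 0.0495
```

```bash
python3 - <<'E'
from to import *
o=env.observe(); print(o["position"],o["tcp_rot"])
go(.608,-.041,.1075,1.68)
E
```

```text
[ 0.6071 -0.0424  0.2727] [-3.1413  0.0003  1.6769]
cm [ 0.13  0.1  16.52] turn -0.003
```

>>> arm_command:
  plan: "0 0 1.5 0 0 0;0 0 3 0 0 0;0 0 3 0 0 0;0 0 3 0 0 0;0 0 3 0 0 0;0 0 2 0 0 0;0 0 0.6 0 0 0;0 0 0.4 0 0 0;0 0 0 0 0 0;0 0 0 0 0 0"

```text
time_s: 54.2
position: [0.6086, -0.0413, 0.1091]
tcp_rot: [3.14, 0.0, 1.68]
wrist_force: [0.6, -0.0, -0.5]
width: 0.0496
```

>>> arm_command:
  plan: "0 0 0 0 0 0;0 0 0 0 0 0;0 0 0 0 0 0;0 0 0 0 0 0;0 0 0 0 0 0;0 0 0 0 0 0"
  hand: 1

```text
time_s: 54.7
position: [0.6078, -0.0409, 0.1079]
tcp_rot: [3.141, -0.0, 1.681]
wrist_force: [-0.2, -0.2, -0.4]
width: 0.085
```

>>> arm_command:
  plan: "0 0 -1 0 0 0;0 0 -2.5 0 0 0;0 0 -3.3 0 0 0;0 0 -3.3 0 0 0;0 0 -3.3 0 0 0;0 0 -3 0 0 0;0 0 0 0 0 0;0 0 0 0 0 0"

```text
time_s: 55.37
position: [0.6087, -0.0413, 0.2743]
tcp_rot: [3.137, 0.0, 1.68]
wrist_force: [-0.1, -0.6, -0.4]
width: 0.0918
```

>>> arm_command:
  plan: "0 0 0 0 0 0.12;0 0 0 0 0 0.12;0 0 0 0 0 0.12;0 0 0 0 0 0.12;0 0 0 0 0 0.12;0 0 0 0 0 0.12;0 0 0 0 0 0.12;0 0 0 0 0 0.12;0 0 0 0 0 0.12;0 0 0 0 0 0.12;0 0 0 0 0 0.12;0 0 0 0 0 0.12;0 0 0 0 0 0.12;0 0 0 0 0 0.12;0 0 0 0 0 0.04;0 0 0 0 0 0"

```text
time_s: 56.7
position: [0.6071, -0.0407, 0.2706]
tcp_rot: [3.141, 0.002, -0.041]
wrist_force: [0.0, 0.1, -0.7]
width: 0.0917
```

```bash
python3 - <<'E'
from to import *
go(.3601,-.3137,.1075,-.04)
E
```

```text
cm [-23.55  28.3   16.31] turn -0.001
```

>>> arm_command:
  plan: "-1 1.2 0 0 0 0;-2 2.4 0 0 0 0;-2 2.4 0 0 0 0;-2 2.4 0 0 0 0;-2 2.4 0 0 0 0;-2 2.4 0 0 0 0;-2 2.4 0 0 0 0;-2 2.4 0 0 0 0;-2 2.4 0 0 0 0;-2 2.4 0 0 0 0;-2 2.4 0 0 0 0;-1.7 2 0 0 0 0;-0.8 1.1 0 0 0 0;0 0 0 0 0 0;0 0 0 0 0 0;0 0 0 0 0 0"

```text
time_s: 58.03
position: [0.3619, -0.3138, 0.2714]
tcp_rot: [-3.141, 0.0, -0.038]
wrist_force: [0.8, 0.2, -0.7]
width: 0.0915
```

```bash
python3 - <<'E'
from to import *
go(.3601,-.3137,.1075,-.04)
E
```

```text
cm [-0.18 -0.01 16.39] turn 0.002
```

>>> arm_command:
  plan: "-0.2 0 1.5 0 0 0;0 0 3 0 0 0;0 0 3 0 0 0;0 0 3 0 0 0;0 0 3 0 0 0;0 0 2 0 0 0;0 0 0.9 0 0 0;0 0 0 0 0 0;0 0 0 0 0 0"

```text
time_s: 58.78
position: [0.3602, -0.3143, 0.108]
tcp_rot: [3.142, 0.0, -0.038]
wrist_force: [0.5, -1.0, 0.6]
width: 0.0919
```

>>> arm_command:
  plan: "0 0 0 0 0 0;0 0 0 0 0 0;0 0 0 0 0 0;0 0 0 0 0 0;0 0 0 0 0 0;0 0 0 0 0 0;0 0 0 0 0 0;0 0 0 0 0 0"
  hand: -1

```text
time_s: 59.45
position: [0.3598, -0.3143, 0.1077]
tcp_rot: [-3.141, -0.0, -0.039]
wrist_force: [0.6, 0.9, 0.2]
width: 0.0496
```

>>> arm_command:
  plan: "0 0 -1 0 0 0;0 0 -2 0 0 0;0 0 -3 0 0 0;0 0 -3 0 0 0;0 0 -3 0 0 0;0 0 -3 0 0 0;0 0 -1.5 0 0 0;0 0 0 0 0 0;0 0 0 0 0 0"

```text
time_s: 60.2
position: [0.36, -0.3145, 0.2734]
tcp_rot: [-3.142, -0.002, -0.039]
wrist_force: [-0.3, -0.4, -2.0]
width: 0.0495
```

```bash
python3 - <<'E'
from to import *
go(.591,.113,.107,1.68)
E
```

```text
cm [ 21.42 -43.61  16.64] turn -1.719
```

>>> arm_command:
  plan: "0.7 -1.4 0 0 0 0;1.5 -3 0 0 0 0;1.5 -3 0 0 0 0;1.5 -3 0 0 0 0;1.5 -3 0 0 0 0;1.5 -3 0 0 0 0;1.5 -3 0 0 0 0;1.5 -3 0 0 0 0;1.5 -3 0 0 0 0;1.5 -3 0 0 0 0;1.5 -3 0 0 0 0;1.5 -3 0 0 0 0;1.5 -3 0 0 0 0;1.5 -3 0 0 0 0;0.8 -2.2 0 0 0 0;0.4 -1 0 0 0 0;0 0 0 0 0 0"

```text
time_s: 61.62
position: [0.5906, 0.1155, 0.2707]
tcp_rot: [3.14, 0.003, -0.036]
wrist_force: [-0.3, -0.8, -1.8]
width: 0.0496
```

>>> arm_command:
  plan: "0 0 0 0 0 -0.12;0 0 0 0 0 -0.12;0 0 0 0 0 -0.12;0 0 0 0 0 -0.12;0 0 0 0 0 -0.12;0 0 0 0 0 -0.12;0 0 0 0 0 -0.12;0 0 0 0 0 -0.12;0 0 0 0 0 -0.12;0 0 0 0 0 -0.12;0 0 0 0 0 -0.12;0 0 0 0 0 -0.12;0 0 0 0 0 -0.12;0 0 0 0 0 -0.12;0 0 0 0 0 -0.04;0 0 0 0 0 0;0 0 0 0 0 0;0 0 0 0 0 0"

```text
time_s: 63.12
position: [0.5903, 0.1116, 0.2725]
tcp_rot: [-3.141, 0.0, 1.677]
wrist_force: [-0.2, -0.0, -1.2]
width: 0.0493
```

```bash
python3 - <<'E'
from to import *
o=env.observe(); print(o["position"],o["tcp_rot"])
go(.591,.113,.1075,1.68)
E
```

```text
[0.5903 0.1116 0.2725] [-3.141   0.0004  1.6775]
cm [ 0.13  0.08 16.5 ] turn -0.003
```

>>> arm_command:
  plan: "0 0 1.5 0 0 0;0 0 3 0 0 0;0 0 3 0 0 0;0 0 3 0 0 0;0 0 3 0 0 0;0 0 2 0 0 0;0 0 0.6 0 0 0;0 0 0.4 0 0 0;0 0 0 0 0 0;0 0 0 0 0 0"

```text
time_s: 63.95
position: [0.5917, 0.1128, 0.109]
tcp_rot: [3.14, -0.0, 1.68]
wrist_force: [0.2, 1.1, -0.1]
width: 0.05
```

>>> arm_command:
  plan: "0 0 0 0 0 0;0 0 0 0 0 0;0 0 0 0 0 0;0 0 0 0 0 0;0 0 0 0 0 0;0 0 0 0 0 0"
  hand: 1

```text
time_s: 64.45
position: [0.5908, 0.1129, 0.1079]
tcp_rot: [3.141, -0.0, 1.681]
wrist_force: [0.3, 0.1, -1.0]
width: 0.0849
```

>>> arm_command:
  plan: "0 0 -1 0 0 0;0 0 -2.5 0 0 0;0 0 -3.3 0 0 0;0 0 -3.3 0 0 0;0 0 -3.3 0 0 0;0 0 -3 0 0 0;0 0 0 0 0 0;-3 0 0 0 0 0;-3 0 0 0 0 0;-3 0 0 0 0 0;-3 0 0 0 0 0;-3 0 0 0 0 0;-3 0 0 0 0 0;-3 0 0 0 0 0;-3 0 0 0 0 0;-3 0 0 0 0 0;0 0 0 0 0 0;0 0 0 0 0 0"

```text
time_s: 65.95
position: [0.6198, -0.1582, 0.2722]
tcp_rot: [3.142, 0.001, 1.676]
wrist_force: [-0.8, 0.8, -0.6]
width: 0.0919
```

```bash
python3 - <<'E'
from fit import *
print(env.observe()["position"])
I={n:env.snapshot(n) for n in ("top","side")}
a=cv2.resize(I["top"][115:255,160:360],(800,560),interpolation=cv2.INTER_CUBIC)
cv2.imwrite("pics/t9.png",a[...,::-1])
b=cv2.resize(I["side"][100:220,220:380],(800,600),interpolation=cv2.INTER_CUBIC); cv2.imwrite("pics/s9.png",b[...,::-1])
E
```

```text
[ 0.6198 -0.1582  0.2722]
```

View pics/t9.png

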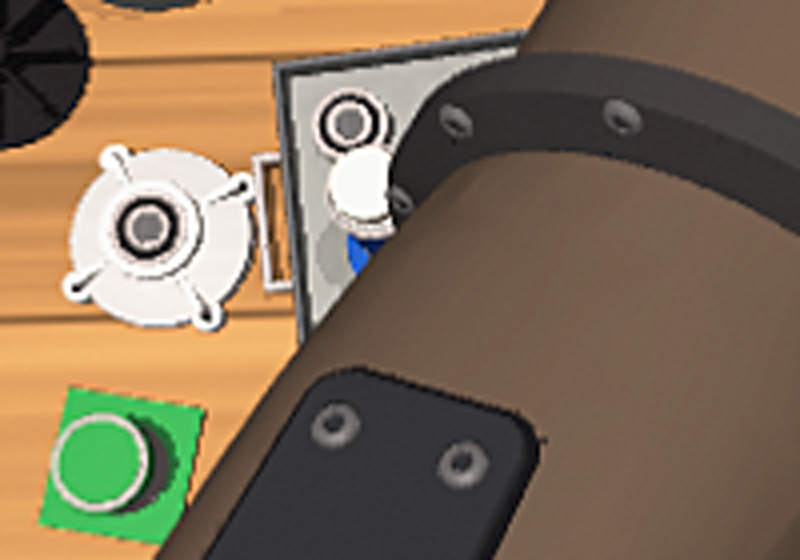

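View pics/s9.png

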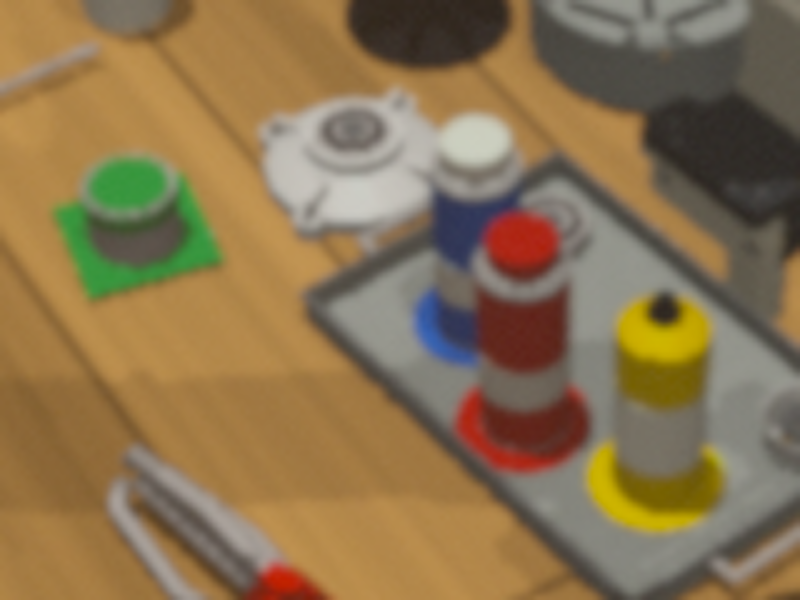

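Side view: all three stand upright on their own marks, and the tin is within the pad. I'll move the arm out of the top view for a number check.

>>> arm_command:
  plan: "1.5 -0.4 0 0 0 0;3 -0.7 0 0 0 0;3 -0.7 0 0 0 0;3 -0.7 0 0 0 0;3 -0.7 0 0 0 0;3 -0.7 0 0 0 0;3 -0.7 0 0 0 0;3 -0.7 0 0 0 0;3 -0.7 0 0 0 0;3 -0.7 0 0 0 0;3 -0.7 0 0 0 0;3 -0.7 0 0 0 0;3 -0.7 0 0 0 0;3 -0.7 0 0 0 0;3 -0.7 0 0 0 0;3 -0.7 0 0 0 0;0 0 0 0 0 0;0 0 0 0 0 0"

```text
time_s: 67.55
position: [0.4588, 0.298, 0.2716]
tcp_rot: [-3.141, -0.001, 1.688]
wrist_force: [0.0, -0.2, 0.2]
width: 0.0916
```

```bash
python3 - <<'E'
from h import *
c=env.camera_info("top"); im=env.snapshot("top"); print(env.observe()["position"],env.observe()["time_s"])
cv2.imwrite("pics/t10.png",cv2.resize(im[100:225,215:375],(800,625),interpolation=cv2.INTER_CUBIC)[:600][...,::-1])
E
```

```text
[0.4598 0.2961 0.2718] 67.6
```

View pics/t10.png

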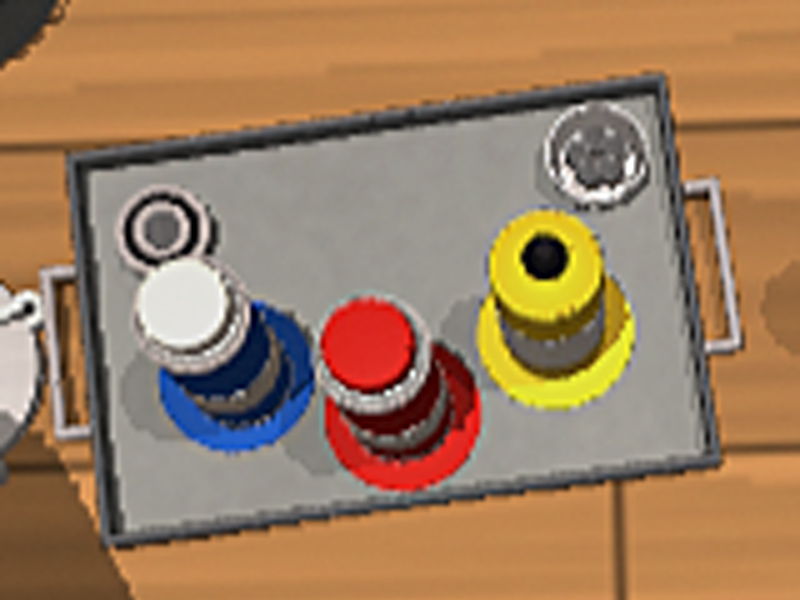

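All three caps sit within a few mm of their mark centres: red at (368,343), blue at (182,305), yellow at (545,257) in the crop. Nothing is tipped or touching the robot. Handing in.

```bash
python3 -c "
from rig import env
print(env.job_done())"
```

```text
the job is handed in; nothing more can be done
None
```

I set the red can, the yellow bottle and the blue can aside on the mat, then put the grease tin on the green pad. After that I put each of the three back on the mark of its own colour. The job was handed in at about 68 s of the 144 s allowed.

- **Marks:** The last top and side pictures show all three upright on their own marks. By eye they are within about 3 mm of the centres; I did not compute the final offsets.
- **Tin:** The tin measured about 3 mm from the pad centre, so it lies wholly on the pad.
- **Robot:** The gripper ended open and empty at 0.27 m height, clear of everything. The force readings after each move never passed about 6 N.
- **Disagreements:** The cameras differed by 2–5 mm on positions, mostly in x, so I aimed between them. The yellow bottle was released about 2 mm above the mat, and the other releases were about 1 mm high. Nothing fell over.

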